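# Draw the wide parts tote out of the bench rack with a drag hook

## Robot

A 6-joint arm with a two-finger parallel gripper is mounted at the origin on the work surface; the furniture and walls round the work are solid. World frame = base frame: x ahead of the robot, y to its left, z up, the work surface at z = 0. Lengths are in m, angles in rad, forces in N, time in s.
With the tool pointing down it reaches from about 0.375 to 0.9 m from the base axis. Payload 3.1 kg.
Tool frame: the origin (TCP) lies midway between the tips of the shut fingers; the grasp point (between the pads) lies behind it (ctrl.hold_point_z is the x of the grasp point in the tool frame, in m); x points along the fingers, y is the direction in which the jaws open and shut, and the axes are right-handed (so a half turn about x gives the same grasp; the last joint's range is limited). The gripper opens to 87 mm and grips with 3 to 60 N. Pads are 19 mm wide; open, the fingers measure 117 mm over their backs; the gripper's body (75 mm by 190 mm) begins 51 mm behind the grasp point.
Start: joints at [-1.415, 0.527, 1.433, -0, 1.181, -0.178], TCP at [0.205, -0.59, 0.223] pointing down, gripper open.
Joint ranges: [-3.08, 3.08], [-0.75, 2.2], [0.22, 2.44], [-1.43, 4.57], [0, 2.65], [-2.85, 2.85]. Speed limits (rad/s): [2.79, 2.79, 3.14, 3.14, 3.14, 3.14].

## Interface

Orientations are given as a unit quaternion [w, x, y, z].
In Python, from bench import ctrl gives the robot as it stands.
- The arm moves only by the tool jog_arm, never from a script. Its argument "plan" is a list that holds one entry, the list of rows, each a list of 7 numbers: the shift along the tool's x, y, z in mm, then the turn, a rotation vector about the tool's x, y, z in rad, then the gripper command: -1 is fully open, 1 is shut, values between are in proportion. A call has 1 to 5 rows; each row shifts and turns the commanded pose from where the row before left it, along the tool's axes as they then stand; what a row does not reach is not made up. A row lasts 1/12 s, in which the tool goes at most 41.7 mm and 7.16 degrees, less where a joint would pass 70% of its speed; a pose out of reach is approached as far as the arm can. A call is refused whole if a number of a shift passes 41.7 or a number of a turn 0.125, either way. A call with a gripper value outside its range is refused whole. The fingers move at their own pace and stop on an object; "squeeze" is the grip in N (left out, the last holds). Time passes only in rows, so rows that do not move let the fingers close. It gives the time, the measured TCP pose, the force and the opening at its end, in the units of the state.
- ctrl.state(): the state, without advancing time (a new reading comes with each control period).
- ctrl.camera(name): name is "side" or "top"; returns a dict with "frame" (400x640x3 uint8, red, green, blue), "fx", "fy", "cx", "cy" (pixels), "R" (3x3) and "t" (3): a world point X has camera coordinates R X + t. Camera axes: x right, y down, z forward; pixel columns grow to the right and rows downward; lengths in m; the calibration is good to about 2 mm. A picture is of the moment at which its call begins. There is no depth.
- ctrl.hand_in(): hands the job in, once; it reports no verdict.
The state is a dict: "clock": time; "joint_positions": joint angles; "qd": joint speeds; "tau": joint torques, N m; "eef_pos": TCP position; "tcp_rot": TCP orientation; "wrist_force": force on the tool from outside, world axes, zero at the start; "ft_torque": the same for the moment, N m; "width": finger opening in m.
Only numpy, scipy, OpenCV 4.12 (cv2) and the standard library are available. Lean on these libraries where they do the work, as an engineer would, in place of code of your own. Each camera call takes 0.05 s, during which the arm holds its last target.

## Task

Take the drag hook by its black handle, drop its blade behind the front wall of the wider grey tote in the low wire-topped rack, and drag that tote straight forward until its front stands about 40 mm out over the rack's front edge. Then unhook and stand the hook back on its two feet on the bench, clear of rack and totes. Move the tote with the hook only, not with the gripper, and leave the narrower tote where it is.

Things in the scene. Friction and masses are not known exactly. Their poses are not given: they have to be found in the camera images.
- drag_hook: Steel-strap hook, 0.22 kg, standing on its two bent-down ends. Origin: mid lower edge of the blade, the end far from the handle; x from handle to blade, z up. Blade 6 mm thick, 40 wide; strap 18 wide, z 34 to 39 mm. Black handle 90 mm long, 22 wide, centred at x -170, z 39 to 67; grasp it from above. Rear foot like the blade at x -225.
- bin_rack: Fixed low rack, its open front facing left (about +y), a low stop at its back. Origin: middle of the deck's front edge at bench height; x points into the rack, y along the edge, z up. Deck 175 mm deep, 240 wide, top z 6; low rails at y 0 and +-113 make two lanes. Posts at y +-119. Wire roof over the whole deck, underside z 138 mm: the hook goes in under it, the gripper stays in front.
- wide_tote: Tote to draw out: open, grey, 96 mm wide, 120 long, 50 high, a bevel gear in its rear half; in either lane, 25 to 45 mm behind the rack's edge. Origin: mid foot of the front wall's outer face; x points back into the rack, z up. Walls 4 mm, rim z 50 with 4 mm outward flange; free space behind the wall x 4 to 50. About 0.4 kg, slides freely.
- narrow_tote: Bystander: a like tote only 70 mm wide, holding a round drilled steel block, in the other lane. Origin and axes as for the wide tote. Leave it alone.

How it is judged:
On the way, in this order (a step that is already met when the one before it is completed fails the run):
1. the blade of the hook is inside the wide tote, behind its front wall and below its rim (x of drag_hook in the frame of wide_tote between 0.003 and 0.055 m and y of drag_hook in the frame of wide_tote between -0.048 and 0.048 m and z of drag_hook in the frame of wide_tote below 0.044 m), for 0.2 s.
2. with the blade still behind its front wall, the tote has been drawn out until its front is at least 20 mm over the rack's edge (x of wide_tote in the frame of bin_rack below -0.02 m and x of drag_hook in the frame of wide_tote between 0.003 and 0.055 m and z of drag_hook in the frame of wide_tote below 0.047 m), for 0.1 s.
At the end, for the whole second after the job is handed in: The wide tote sits flat on the rack's deck, its front wall 20 to 60 mm out beyond the rack's front edge and square to the rack within 0.2 rad (11 degrees); the drag hook stands upright on its two feet on the bench, touching neither the rack nor a tote; both at rest (x of wide_tote in the frame of bin_rack between -0.06 and -0.02 m and z of wide_tote in the frame of bin_rack between 0.002 and 0.012 m and angle between wide_tote's own z axis and vertical below 0.08 rad and angle between the x axis of wide_tote and the x axis of bin_rack, either way round below 0.2 rad and height (world z) of drag_hook below 0.006 m and angle between drag_hook's own z axis and vertical below 0.1 rad and contact force between drag_hook and wide_tote below 0.05 N and contact force between drag_hook and bin_rack below 0.05 N and contact force between drag_hook and narrow_tote below 0.05 N and linear speed of each of drag_hook, wide_tote below 0.02 m/s).
It fails at once if the gripper or arm touches the wide tote (contact force between any of the fingers, the arm and wide_tote above 1 N).
It fails at once if the narrow tote is moved by more than 15 mm (distance of narrow_tote from where it was at the start of the episode above 0.015 m).
It also fails if it takes over 59 s, if anything falls off the work surface, if the arm or the gripper's body presses on something with over 40 N, if the wrist force passes 120 N, or if a joint passes its speed limit or range.

## Working session

There is one attempt and no reset: what is moved stays moved. The work goes in short steps, Python scripts to look and compute and a tool call to move; the robot and the scene stay as the last step left them, time stands still between calls to the robot, and variables do not carry over. Pictures are saved under pics/ and viewed, and the job is handed in when it is done.

Besides the shell and the picture viewer there is one more tool, called as a command line: name --argument value ..., lists and objects as JSON in quotes. jog_arm: Moves the arm, as the interface text tells. Its arguments: {"type":"object","properties":{"plan":{"type":"array","items":{"type":"array","items":{"type":"array","items":{"type":"number"}}}},"squeeze":{"type":"number"}},"required":["plan"]}

```bash
mkdir -p pics; ls; python3 - <<'E'
from bench import ctrl
import cv2
for n in ("side","top"):
    c=ctrl.camera(n); cv2.imwrite(f"pics/{n}0.png",c["frame"][:,:,::-1])
    print(n,c["fx"],c["fy"],c["cx"],c["cy"],c["R"],c["t"])
print(ctrl.state(),ctrl.hold_point_z)
E
```

```text
pics
side 407.1912968503153 407.1912968503153 323.9418976861842 196.9923020512973 [[ 0.99271487 -0.11989927 -0.0118894 ]
 [-0.08897972 -0.66300667 -0.74330664]
 [ 0.08123917  0.73894947 -0.66884518]] [-0.56453916 -0.03386569  0.97562882]
top 471.5213543894807 471.5213543894807 314.1622397452982 207.1791686355397 [[ 0.02934232 -0.99925592 -0.02503257]
 [-0.9983098  -0.0280393  -0.05090526]
 [ 0.05016549  0.02648394 -0.99838972]] [-0.19458112  0.56152149  1.03140618]
{'clock': 0.1, 'joint_positions': array([-1.41549702e+00,  5.28394897e-01,  1.43374424e+00, -2.83724739e-05,
        1.18140229e+00, -1.78521632e-01]), 'qd': array([ 0.00097787, -0.00206754, -0.0054184 ,  0.00075777,  0.00063497,
        0.00050078]), 'tau': array([-3.18417888e-04, -4.40984809e+01, -1.77150697e+01,  6.35123346e-02,
        5.33927337e-02, -4.04008006e-05]), 'eef_pos': array([ 0.20469044, -0.58984703,  0.22166568]), 'tcp_rot': array([-0.11679093, -0.6972777 , -0.11816905,  0.69728026]), 'wrist_force': array([ 0.75175796, -0.27001825,  0.22602569]), 'ft_torque': array([ 0.03376898, -0.03198861,  0.01898323]), 'width': 0.08729166948961016} -0.0187
```

View pics/side0.png

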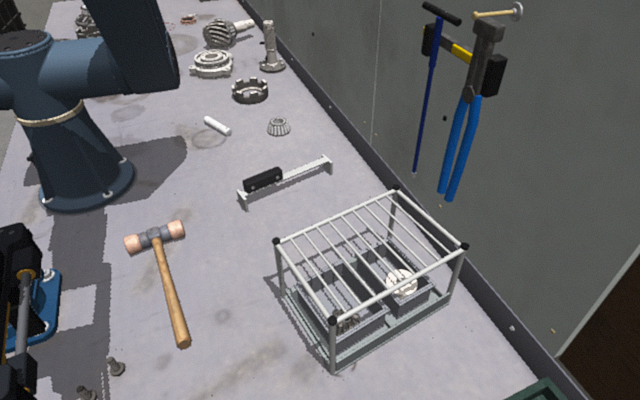

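View pics/top0.png

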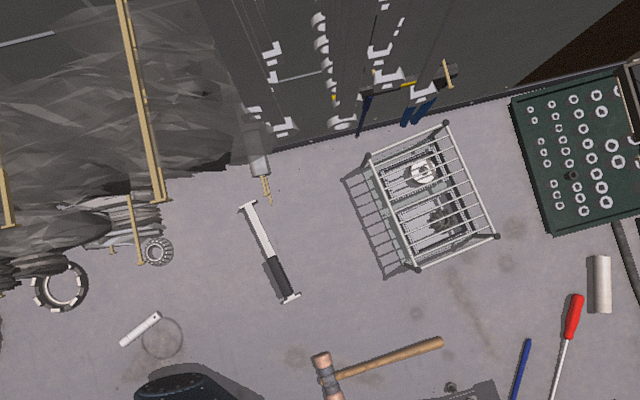

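```bash
python3 - <<'E'
import cv2
a=cv2.imread("pics/top0.png"); 
cv2.imwrite("pics/tz.png",cv2.resize(a[110:290,335:515],None,fx=3.3,fy=3.3,interpolation=cv2.INTER_CUBIC))
cv2.imwrite("pics/th.png",cv2.resize(a[190:310,230:310],None,fx=5,fy=5,interpolation=cv2.INTER_CUBIC))
a=cv2.imread("pics/side0.png"); 
cv2.imwrite("pics/sz.png",cv2.resize(a[180:380,260:480],None,fx=3,fy=3,interpolation=cv2.INTER_CUBIC))
cv2.imwrite("pics/sh.png",cv2.resize(a[145:220,230:340],None,fx=6,fy=6,interpolation=cv2.INTER_CUBIC))
E
```

```text
(no output)
```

View pics/tz.png

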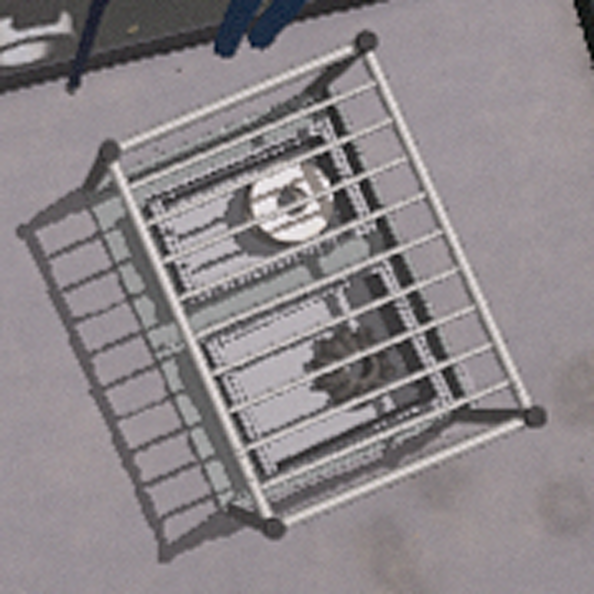

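View pics/th.png

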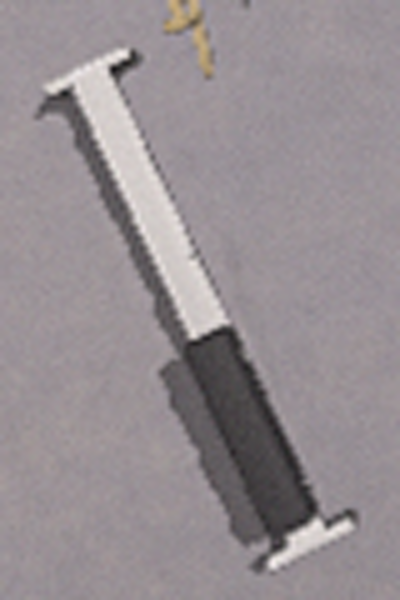

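View pics/sz.png

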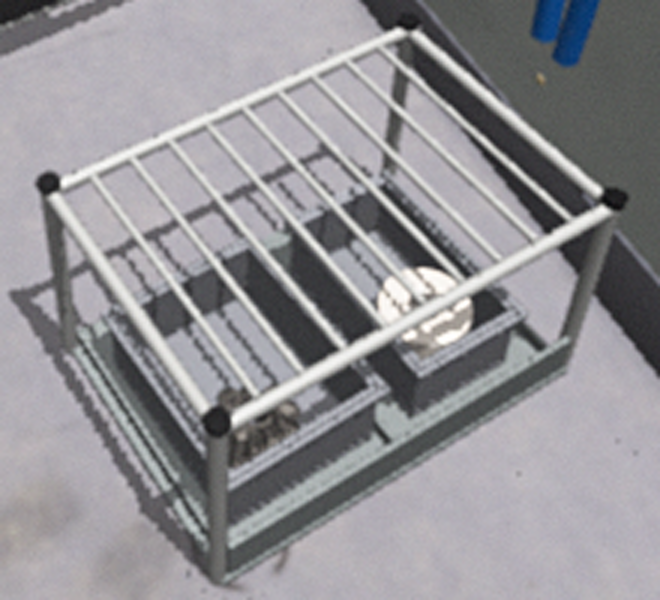

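View pics/sh.png

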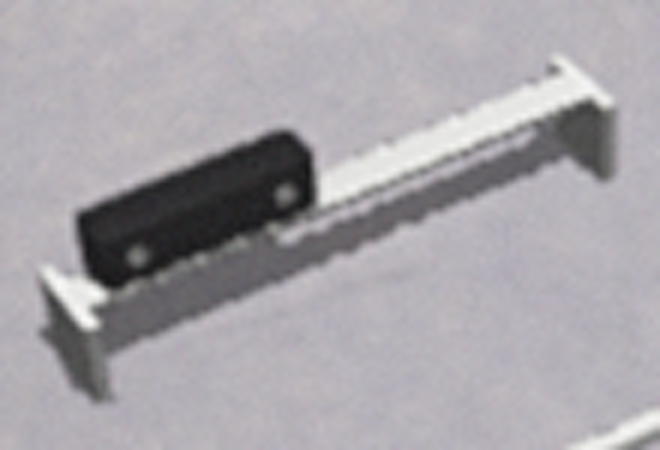

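```bash
cat > h.py <<'E'
import numpy as np,cv2
from bench import ctrl
C={n:None for n in("side","top")}
import json,os
def cal(n):
    if C[n] is None: C[n]=json.load(open("cal.json"))[n]
    return C[n]
def ray(n,u,v):
    c=cal(n);R=np.array(c["R"]);t=np.array(c["t"])
    d=R.T@np.array([(u-c["cx"])/c["fx"],(v-c["cy"])/c["fy"],1]);return -R.T@t,d
def plane(n,u,v,z):
    o,d=ray(n,u,v);return o+d*(z-o[2])/d[2]
def tri(a,b):
    A=[];B=[]
    o=[];P=np.zeros((3,3));q=np.zeros(3);
    rs=[ray("side",*a),ray("top",*b)]
    for o,d in rs:
        d=d/np.linalg.norm(d);M=np.eye(3)-np.outer(d,d);P+=M;q+=M@o
    X=np.linalg.solve(P,q)
    return X,[np.linalg.norm(np.cross(X-o,d/np.linalg.norm(d))) for o,d in rs]
def proj(n,X):
    c=cal(n);p=np.array(c["R"])@X+np.array(c["t"]);return c["fx"]*p[0]/p[2]+c["cx"],c["fy"]*p[1]/p[2]+c["cy"]
E
python3 - <<'E'
from bench import ctrl
import json
json.dump({n:{k:(v.tolist() if hasattr(v,'tolist') else v) for k,v in ctrl.camera(n).items() if k!="frame"} for n in("side","top")},open("cal.json","w"))
from h import *
np.set_printoptions(precision=4,suppress=True)
S=lambda x,y:(260+x/3,180+y/3)
T=lambda x,y:(335+x/3.3,110+y/3.3)
P={}
for k,a,b in [("FL",(48,185),(275,525)),("FH",(408,20),(110,150)),("BH",(615,198),(367,40)),("BL",(217,420),(536,415))]:
    X,e=tri(S(*a),T(*b));P[k]=X;print(k,X,e)
# tote rim corners z .056 in top
for k,p in [("w front lo",(265,478)),("w front hi",(205,345)),("n front hi",(148,200)),("n front lo",(188,300))]:
    print(k,plane("top",*T(*p),.056))
TH=lambda x,y:(230+x/5,190+y/5); SH=lambda x,y:(230+x/6,145+y/6)
# hook: blade top ends, rear foot ends
for k,p in [("blade a",(43,92)),("blade b",(133,52)),("foot a",(265,568)),("foot b",(352,518))]:
    print(k,plane("top",*TH(*p),.037))
for k,p in [("h far l",(188,346)),("h far r",(230,325)),("h near l",(272,541)),("h near r",(317,513))]:
    print(k,plane("top",*TH(*p),.067))
for k,a,b in [("blade a",(557,60),(43,92)),("blade b",(615,108),(133,52)),("foot lo",(98,328),(352,518))]:
    print(k,tri(SH(*a),TH(*b)))
E
```

```text
FL [ 0.4488 -0.3831  0.1495] [np.float64(0.0008127970446963782), np.float64(0.0008127970446962758)]
FH [ 0.6632 -0.2834  0.1522] [np.float64(0.0010903789122176653), np.float64(0.0010903789122176796)]
BH [ 0.7317 -0.4312  0.1517] [np.float64(0.0012826489011818398), np.float64(0.001282648901181615)]
BL [ 0.5164 -0.5301  0.1524] [np.float64(0.0009363147264949206), np.float64(0.0009363147264954327)]
w front lo [ 0.4706 -0.3945  0.056 ]
w front hi [ 0.554  -0.3549  0.056 ]
n front hi [ 0.6462 -0.3165  0.056 ]
n front lo [ 0.5825 -0.3434  0.056 ]
blade a [ 0.5584 -0.0153  0.037 ]
blade b [ 0.5768 -0.0539  0.037 ]
foot a [ 0.3572 -0.1184  0.037 ]
foot b [ 0.3796 -0.155   0.037 ]
h far l [ 0.4526 -0.0858  0.067 ]
h far r [ 0.4619 -0.1031  0.067 ]
h near l [ 0.373  -0.1236  0.067 ]
h near r [ 0.3852 -0.1419  0.067 ]
blade a (array([ 0.5614, -0.0157,  0.0376]), [np.float64(0.003093162913942357), np.float64(0.003093162913942615)])
blade b (array([ 0.5797, -0.0547,  0.0409]), [np.float64(0.0030957601885381225), np.float64(0.0030957601885383914)])
foot lo (array([ 0.3821, -0.1551,  0.0394]), [np.float64(0.002099960142750317), np.float64(0.0020999601427501144)])
```

```bash
cat >> h.py <<'E'
from scipy.spatial.transform import Rotation as Ro
np.set_printoptions(precision=4,suppress=True)
def pose():
    s=ctrl.state();q=s["tcp_rot"];return s,s["eef_pos"],Ro.from_quat([q[1],q[2],q[3],q[0]])
def plan(target,yaw):  # yaw = desired direction (deg) of hook x ; tool y = hook-x + 90 (mod 180)
    s,p,R=pose();M=R.as_matrix()
    best=None
    for k in(90,-90):
        a=np.radians(yaw+k);y=np.array([np.cos(a),np.sin(a),0]);x=np.array([0,0,-1.]);G=np.column_stack([x,y,np.cross(x,y)])
        rv=(R.inv()*Ro.from_matrix(G)).as_rotvec()
        if best is None or np.linalg.norm(rv)<np.linalg.norm(best[1]): best=(M.T@(np.array(target)-p)*1000,rv,G.T@(np.array(target)-p)*1000,k)
    print("clk",s["clock"],"p",p,"w",round(s["width"],4),"F",s["wrist_force"],"j",s["joint_positions"])
    print("shift now-axes",best[0],"turn",best[1],"shift in goal axes",best[2],"k",best[3]);print("tool axes xyz cols\n",M)
E
python3 -c "
from h import *
plan([.4172,-.1128,.034],26.8)"
```

```text
clk 0.2 p [ 0.2047 -0.59    0.2219] w 0.087 F [-0.0005 -0.897   0.4584] j [-1.4155  0.5281  1.4334 -0.      1.1814 -0.1785]
shift now-axes [ 188.5243 -381.0493 -357.0643] turn [-0.134  -0.0003  0.0013] shift in goal axes [ 187.9406 -330.1825 -404.8367] k -90
tool axes xyz cols
 [[-0.0002  0.3276 -0.9448]
 [ 0.0013 -0.9448 -0.3276]
 [-1.     -0.0013 -0.0002]]
```

jog_arm --plan '[[[0,-27,-25.5,0,0,0,-1],[0,-27,-25.5,0,0,0,-1],[0,-27,-25.5,0,0,0,-1],[0,-27,-25.5,0,0,0,-1],[0,-27,-25.5,0,0,0,-1]]]' --squeeze 50

```text
clock: 0.62
eef_pos: [0.2813, -0.4194, 0.2224]
tcp_rot: [0.117, 0.697, 0.117, -0.697]
wrist_force: [0.0, -0.7, 0.6]
width: 0.0872
```

jog_arm --plan '[[[0,-27,-25.5,0,0,0,-1],[0,-27,-25.5,0,0,0,-1],[0,-27,-25.5,0,0,0,-1],[0,-27,-25.5,0,0,0,-1],[0,-27,-25.5,0,0,0,-1]]]'

```text
clock: 1.03
eef_pos: [0.3576, -0.2501, 0.2226]
tcp_rot: [0.117, 0.697, 0.117, -0.697]
wrist_force: [-0.1, 0.6, 0.5]
width: 0.0871
```

jog_arm --plan '[[[0,-27,-25.5,0,0,0,-1],[0,-27,-25.5,0,0,0,-1],[0,-27,-25.5,0,0,0,-1],[0,-27,-25.5,-0.067,0,0,-1],[0,0,0,-0.067,0,0,-1]]]'

```text
clock: 1.45
eef_pos: [0.4192, -0.1106, 0.2226]
tcp_rot: [0.166, 0.687, 0.168, -0.687]
wrist_force: [-0.8, -0.1, 0.3]
width: 0.0871
```

```bash
python3 -c "
from h import *
plan([.4172,-.1128,.034],26.8)"
```

```text
clk 1.45 p [ 0.4192 -0.1106  0.2226] w 0.0871 F [-0.8153 -0.1259  0.3287] j [-0.5188  0.2707  1.8901  0.0031  0.9819  0.5728]
shift now-axes [188.5576   1.483    3.0629] turn [ 0.0097 -0.0015  0.0024] shift in goal axes [188.5651   1.0602   2.7638] k -90
tool axes xyz cols
 [[ 0.0003  0.4596 -0.8881]
 [ 0.0028 -0.8881 -0.4596]
 [-1.     -0.0024 -0.0015]]
```

jog_arm --plan '[[[38,1,3,0,0,0,-1],[38,0,0,0,0,0,-1],[38,0,0,0,0,0,-1],[25,0,0,0,0,0,-1],[0,0,0,0,0,0,-1]]]'

```text
clock: 1.87
eef_pos: [0.4133, -0.117, 0.0798]
tcp_rot: [-0.161, -0.685, -0.166, 0.69]
wrist_force: [-0.7, -0.8, -0.2]
width: 0.0869
```

```bash
python3 - <<'E'
from h import *
c={n:ctrl.camera(n)["frame"][:,:,::-1] for n in("side","top")}
im=np.hstack([cv2.resize(c["side"][100:240,200:360],(380,332)),cv2.resize(c["top"][180:320,220:380],(380,332))])
cv2.imwrite("pics/g1.png",im)
plan([.4172,-.1128,.034],26.8)
E
```

```text
clk 1.9667 p [ 0.4157 -0.1184  0.0832] w 0.087 F [ 0.0468 -0.426   0.4491] j [-0.5373  0.5373  2.0287  0.0001  0.5778  0.5658]
shift now-axes [49.2093 -4.2891 -3.9116] turn [-0.      0.0012  0.0019] shift in goal axes [49.2056 -4.3815 -3.8551] k -90
tool axes xyz cols
 [[-0.0019  0.4508 -0.8926]
 [ 0.0012 -0.8926 -0.4508]
 [-1.     -0.0019  0.0012]]
```

View pics/g1.png

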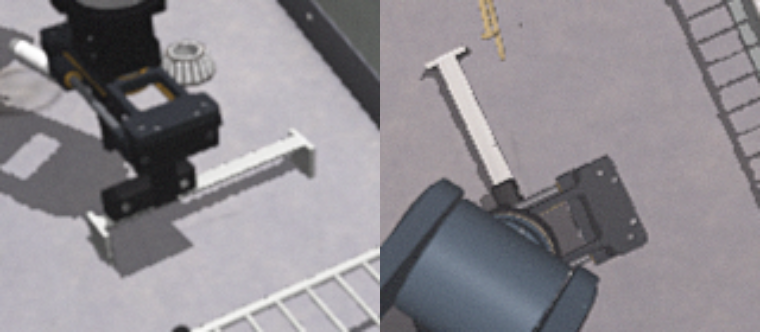

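jog_arm --plan '[[[25,-4,-4,0,0,0,-1],[24,0,0,0,0,0,-1],[0,0,0,0,0,0,-1],[0,0,0,0,0,0,1],[0,0,0,0,0,0,1]]]'

```text
clock: 2.38
eef_pos: [0.4189, -0.1139, 0.0363]
tcp_rot: [0.165, 0.689, 0.163, -0.687]
wrist_force: [0.4, -0.9, -0.4]
width: 0.0798
```

jog_arm --plan '[[[0,0,0,0,0,0,1],[0,0,0,0,0,0,1],[0,0,0,0,0,0,1],[0,0,0,0,0,0,1],[0,0,0,0,0,0,1]]]'

```text
clock: 2.8
eef_pos: [0.418, -0.1134, 0.035]
tcp_rot: [0.164, 0.688, 0.164, -0.688]
wrist_force: [0.1, 0.6, 0.5]
width: 0.0486
```

```bash
python3 - <<'E'
from h import *
plan([.4172,-.1128,.034],26.8)
E
```

```text
clk 2.8 p [ 0.418  -0.1134  0.035 ] w 0.0486 F [0.13   0.6031 0.5223] j [-0.5241  0.647   2.0538 -0.      0.4399  0.5789]
shift now-axes [ 0.9741 -0.8665  0.4407] turn [ 0.0001 -0.0005 -0.0007] shift in goal axes [ 0.975  -0.8658  0.4403] k -90
tool axes xyz cols
 [[ 0.0007  0.4509 -0.8926]
 [-0.0004 -0.8926 -0.4509]
 [-1.      0.0007 -0.0005]]
```

jog_arm --plan '[[[0,0,0,0,0,0,1],[0,0,0,0,0,0,1],[0,0,0,0,0,0,1],[0,0,0,0,0,0,1],[0,0,0,0,0,0,1]]]'

```text
clock: 3.22
eef_pos: [0.4175, -0.1131, 0.0344]
tcp_rot: [-0.164, -0.688, -0.164, 0.688]
wrist_force: [-1.3, 0.5, -2.3]
width: 0.0216
```

jog_arm --plan '[[[0,0,0,0,0,0,1],[0,0,0,0,0,0,1],[-5,0,0,0,0,0,1],[-10,0,0,0,0,0,1],[-10,0,0,0,0,0,1]]]'

```text
clock: 3.63
eef_pos: [0.4174, -0.1131, 0.0597]
tcp_rot: [-0.164, -0.688, -0.164, 0.688]
wrist_force: [1.0, 0.5, -2.5]
width: 0.0219
```

jog_arm --plan '[[[-25,0,0,0,0,0,1],[-24,0,0,0,0,0,1],[0,0,0,0.05,0,0,1],[0,0,0,0.1,0,0,1],[0,0,0,0.1,0,0,1]]]'

```text
clock: 4.05
eef_pos: [0.4179, -0.1133, 0.1095]
tcp_rot: [0.076, 0.704, 0.075, -0.703]
wrist_force: [-0.0, 0.7, -3.0]
width: 0.0216
```

jog_arm --plan '[[[0,0,0,0.1,0,0,1],[0,0,0,0.1,0,0,1],[0,0,0,0.1,0,0,1],[0,0,0,0.1,0,0,1],[0,0,0,0.1,0,0,1]]]'

```text
clock: 4.47
eef_pos: [0.4175, -0.1131, 0.1088]
tcp_rot: [0.101, -0.7, 0.101, 0.7]
wrist_force: [0.6, -0.7, -2.7]
width: 0.0212
```

jog_arm --plan '[[[0,0,0,0.1,0,0,1],[0,0,0,0.1,0,0,1],[0,0,0,0.1,0,0,1],[0,0,0,0.1,0,0,1],[0,0,0,0.1,0,0,1]]]'

```text
clock: 4.88
eef_pos: [0.4175, -0.1131, 0.1088]
tcp_rot: [0.271, -0.653, 0.271, 0.653]
wrist_force: [-0.2, -0.5, -1.7]
width: 0.0216
```

jog_arm --plan '[[[0,0,0,0.1,0,0,1],[0,0,0,0.1,0,0,1],[0,0,0,0.1,0,0,1],[0,0,0,0.05,0,0,1],[0,0,0,0,0,0,1]]]'

```text
clock: 5.3
eef_pos: [0.4176, -0.1131, 0.1088]
tcp_rot: [0.38, -0.597, 0.38, 0.597]
wrist_force: [0.3, -0.1, -1.9]
width: 0.0214
```

```bash
python3 - <<'E'
from h import *
c={n:ctrl.camera(n)["frame"][:,:,::-1] for n in("side","top")}
for n in c: cv2.imwrite(f"pics/{n}2.png",c[n])
a=cv2.resize(c["side"][140:380,220:480],(780,720))[:590]
cv2.imwrite("pics/s2z.png",a)
cv2.imwrite("pics/t2z.png",cv2.resize(c["top"][100:300,260:520],(780,600)))
plan([.405,-.1433,.108],-65)
E
```

```text
clk 5.4 p [ 0.4177 -0.1132  0.1087] w 0.0214 F [ 0.5167  0.0863 -2.0957] j [-0.5241  0.4818  2.0109  0.      0.6488  2.1775]
shift now-axes [  0.7418  24.3065 -21.8351] turn [ 0.0036 -0.      0.0001] shift in goal axes [  0.7425  24.227  -21.9233] k -90
tool axes xyz cols
 [[ 0.0001 -0.9048 -0.4259]
 [-0.     -0.4259  0.9048]
 [-1.     -0.0001 -0.    ]]
```

View pics/s2z.png

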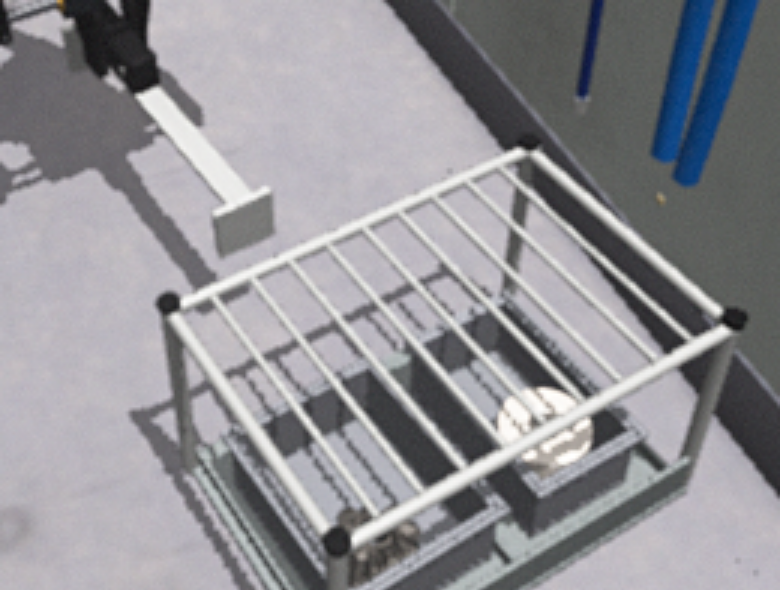

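View pics/t2z.png

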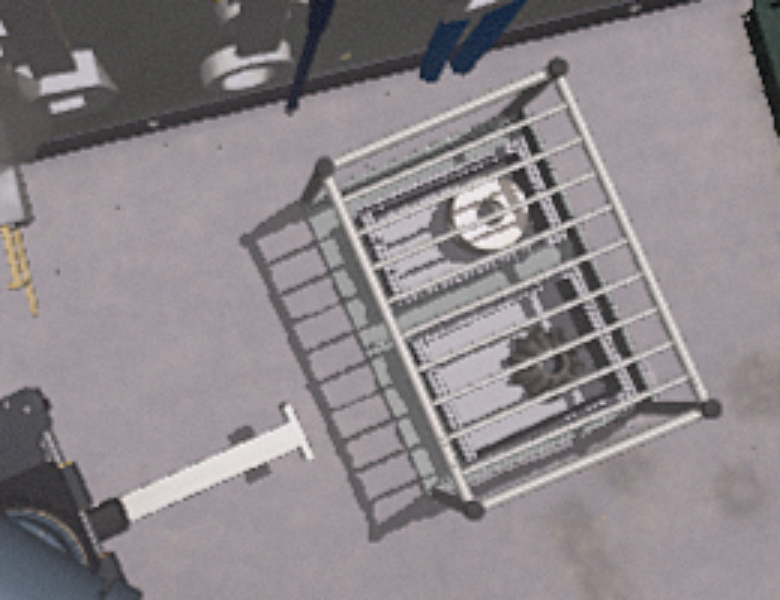

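```bash
python3 - <<'E'
from h import *
T=lambda x,y:(260+x/3,100+y/3);S=lambda x,y:(220+x/3,140+y/3)
lo=tri(S(214,212),T(310,459));hi=tri(S(271,190),T(286,404));print(lo,hi)
print("bottom", tri(S(216,255),T(310,459))[0])
u=np.array([.421,-.907]);v=np.array([.907,.421])
O=np.array([.556,-.3333])-.006*u
for k,p in [("edge hi",(305,215)),("edge lo",(432,485)),("edge mid",(360,335))]:
    X=plane("top",*T(*p),.006);d=X[:2]-O;print(k,X,d@u,d@v)
for k,p in [("w front lo",(462,460)),("w front hi",(412,340)),("w back lo",(643,395)),("w back hi",(575,268)),("n hi",(360,208))]:
    X=plane("top",*T(*p),.056);d=X[:2]-O;print(k,X,d@u,d@v)
# blade by top at z .113
for p in [(310,459),(286,404)]:
    X=plane("top",*T(*p),.113);d=X[:2]-O;print("blade",X,d@u,d@v)
# side view rim
for k,p in [("w side front hi",(380,372)),("w side front lo",(232,436))]:
    X=plane("side",*S(*p),.056);d=X[:2]-O;print(k,X,d@u,d@v)
s,p,R=pose();d=p[:2]-O;print("tcp",d@u,d@v)
E
```

```text
(array([ 0.4755, -0.2811,  0.1152]), [np.float64(0.0017727224947478638), np.float64(0.0017727224947477842)]) (array([ 0.5112, -0.2646,  0.1135]), [np.float64(0.0017771918697455508), np.float64(0.0017771918697455198)])
bottom [ 0.4742 -0.2838  0.0813]
edge hi [ 0.6493 -0.2817  0.006 ] -0.0014851932443645712 0.10636600161027966
edge lo [ 0.4527 -0.3795  0.006 ] 0.004410790615251212 -0.11317951974460032
edge mid [ 0.5613 -0.3244  0.006 ] 0.00017560348861255057 0.00856351959927952
w front lo [ 0.4737 -0.3918  0.056 ] 0.024355507998278868 -0.09929238512512402
w front hi [ 0.5566 -0.3552  0.056 ] 0.026157987414875853 -0.008696740074059104
w back lo [ 0.5227 -0.5167  0.056 ] 0.15829567536677858 -0.10736910226143281
w back hi [ 0.6104 -0.4682  0.056 ] 0.1512791517439149 -0.007418288667205312
n hi [ 0.6489 -0.3168  0.056 ] 0.030101841154719172 0.09121032338946035
blade [ 0.4736 -0.2812  0.113 ] -0.07592995472537584 -0.052805104461049066
blade [ 0.5094 -0.2645  0.113 ] -0.07602722190903759 -0.013281475863659943
w side front hi [ 0.5652 -0.3667  0.056 ] 0.04015063449019061 -0.0057624426820129014
w side front lo [ 0.4762 -0.4006  0.056 ] 0.03338896515178218 -0.10073569832428601
tcp -0.2518663124301572 -0.03277996160631789
```

jog_arm --plan '[[[0,21,0,0,0,0,1],[0,0,-25,0,0,0,1],[0,0,-25,0,0,0,1],[0,0,-25,0,0,0,1],[0,0,-25,0,0,0,1]]]'

```text
clock: 5.82
eef_pos: [0.4415, -0.2136, 0.1087]
tcp_rot: [0.379, -0.597, 0.379, 0.597]
wrist_force: [1.2, 0.1, -3.0]
width: 0.0217
```

jog_arm --plan '[[[0,0,-20,0,0,0,1],[0,0,-18,0,0,0,1],[0,0,0,0,0,0,1],[0,0,0,0,0,0,1]]]'

```text
clock: 6.15
eef_pos: [0.4572, -0.2474, 0.1084]
tcp_rot: [0.379, -0.597, 0.379, 0.597]
wrist_force: [0.2, 0.7, -2.0]
width: 0.0217
```

```bash
python3 - <<'E'
from h import *
c={n:ctrl.camera(n)["frame"][:,:,::-1] for n in("side","top")}
for n in c: cv2.imwrite(f"pics/{n}3.png",c[n])
cv2.imwrite("pics/s3z.png",cv2.resize(c["side"][200:360,260:440],(675,600),interpolation=cv2.INTER_CUBIC))
cv2.imwrite("pics/t3z.png",cv2.resize(c["top"][120:280,340:500],(600,600),interpolation=cv2.INTER_CUBIC))
s,p,R=pose();print(p,s["wrist_force"],s["width"])
E
```

```text
[ 0.456  -0.2455  0.1082] [-0.9096 -0.4937 -2.6541] 0.02165356499921458
```

View pics/s3z.png

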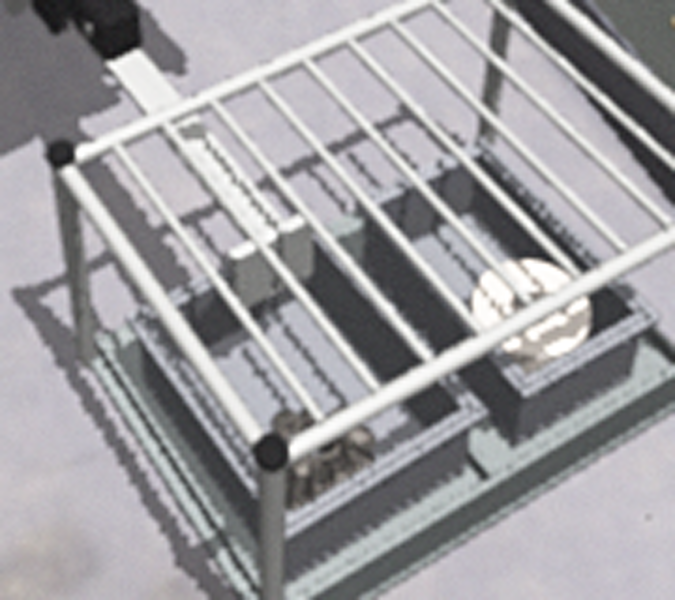

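View pics/t3z.png

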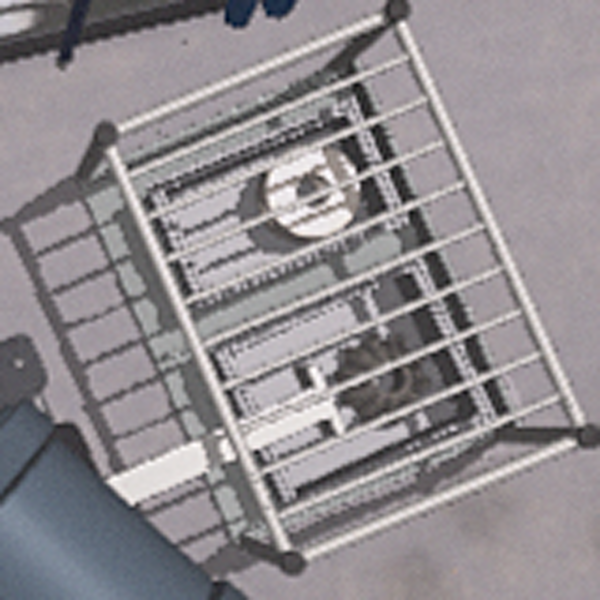

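```bash
python3 - <<'E'
from h import *
T=lambda x,y:(340+x/3.75,120+y/3.75);S=lambda x,y:(260+x/3.75,200+y/3.75)
u=np.array([.421,-.907]);v=np.array([.907,.421])
O=np.array([.556,-.3333])-.006*u
def r(k,X): d=X[:2]-O;print(k,X,"rack",d@u,d@v)
r("blade hi",plane("top",*T(318,365),.113));r("blade lo",plane("top",*T(343,432),.113))
r("gear edge",plane("top",*T(335,372),.04));
r("front rim outer lo",plane("top",*T(283,500),.056));r("front rim outer hi",plane("top",*T(215,352),.056))
r("inner",plane("top",*T(232,352),.056))
print(tri(S(232,253),T(343,432)),tri(S(300,218),T(318,365)))
s,p,R=pose();r("tcp",p)
E
```

```text
blade hi [ 0.5478 -0.4011  0.113 ] rack 0.06406568844296794 -0.03599485378195585
blade lo [ 0.5128 -0.4149  0.113 ] rack 0.06179170015374956 -0.07351670953649997
gear edge [ 0.5467 -0.426   0.04  ] rack 0.08612361030450069 -0.04748165219410923
front rim outer lo [ 0.4738 -0.3948  0.056 ] rack 0.027169392868384535 -0.10049553037607709
front rim outer hi [ 0.5555 -0.3553  0.056 ] rack 0.025705286937711364 -0.00972656712213042
inner [ 0.5557 -0.3648  0.056 ] rack 0.03444560080289766 -0.013485315193624304
(array([ 0.5148, -0.4146,  0.1148]), [np.float64(0.0019553557190687735), np.float64(0.0019553557190687813)]) (array([ 0.5475, -0.4006,  0.1156]), [np.float64(0.00016388279575035346), np.float64(0.0001638827957503388)])
tcp [ 0.456  -0.2455  0.1082] rack -0.1157395379270879 -0.05368878053741892
```

jog_arm --plan '[[[15,0,0,0,0,0,1],[15,0,0,0,0,0,1],[12,0,0,0,0,0,1],[0,0,0,0,0,0,1],[0,0,0,0,0,0,1]]]'

```text
clock: 6.67
eef_pos: [0.4563, -0.2454, 0.0661]
tcp_rot: [0.379, -0.596, 0.379, 0.598]
wrist_force: [-0.9, 0.4, -1.9]
width: 0.0218
```

```bash
python3 - <<'E'
from h import *
c={n:ctrl.camera(n)["frame"][:,:,::-1] for n in("side","top")}
a=cv2.resize(c["side"][200:360,260:440],(450,400),interpolation=cv2.INTER_CUBIC)
b=cv2.resize(c["top"][140:280,360:480],(343,400),interpolation=cv2.INTER_CUBIC)
cv2.imwrite("pics/z4.png",np.hstack([a,b]))
s,p,R=pose();print(p,s["wrist_force"],s["width"])
E
```

```text
[ 0.4574 -0.2466  0.0671] [ 0.247  -0.6798 -2.4424] 0.02171458857891442
```

View pics/z4.png

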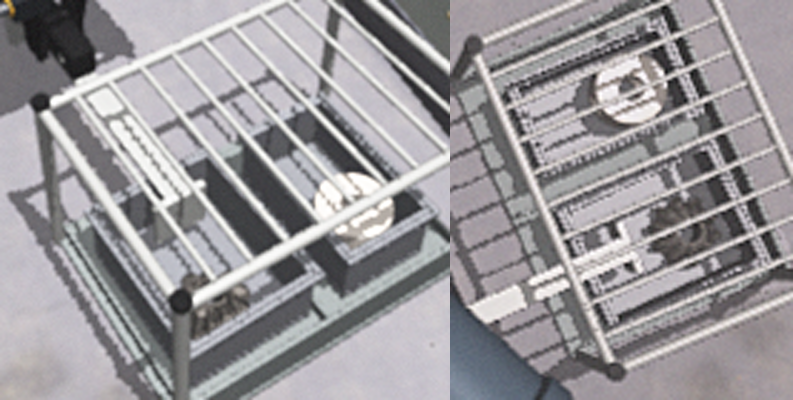

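jog_arm --plan '[[[0,0,8,0,0,0,1],[0,0,6,0,0,0,1],[0,0,5,0,0,0,1],[0,0,5,0,0,0,1],[0,0,5,0,0,0,1]]]'

```text
clock: 7.18
eef_pos: [0.4455, -0.2209, 0.0669]
tcp_rot: [-0.379, 0.598, -0.379, -0.596]
wrist_force: [1.4, -2.3, -3.2]
width: 0.0215
```

jog_arm --plan '[[[0,0,5,0,0,0,1],[0,0,5,0,0,0,1],[0,0,5,0,0,0,1],[0,0,5,0,0,0,1],[0,0,5,0,0,0,1]]]'

```text
clock: 7.6
eef_pos: [0.4346, -0.1981, 0.0666]
tcp_rot: [-0.379, 0.597, -0.379, -0.596]
wrist_force: [0.4, -2.4, -3.1]
width: 0.0218
```

jog_arm --plan '[[[0,0,5,0,0,0,1],[0,0,5,0,0,0,1],[0,0,5,0,0,0,1],[0,0,3,0,0,0,1],[0,0,0,0,0,0,1]]]'

```text
clock: 8.02
eef_pos: [0.4259, -0.1807, 0.0665]
tcp_rot: [0.379, -0.596, 0.379, 0.598]
wrist_force: [0.6, -0.7, -2.1]
width: 0.0218
```

```bash
python3 - <<'E'
from h import *
c={n:ctrl.camera(n)["frame"][:,:,::-1] for n in("side","top")}
cv2.imwrite("pics/s5.png",cv2.resize(c["side"][180:340,240:420],(675,600),interpolation=cv2.INTER_CUBIC))
cv2.imwrite("pics/t5.png",cv2.resize(c["top"][120:280,340:500],(600,600),interpolation=cv2.INTER_CUBIC))
s,p,R=pose();print(p,s["wrist_force"],s["width"])
E
```

```text
[ 0.426  -0.181   0.0664] [ 0.691  -0.864  -1.7559] 0.021446138449195074
```

View pics/s5.png

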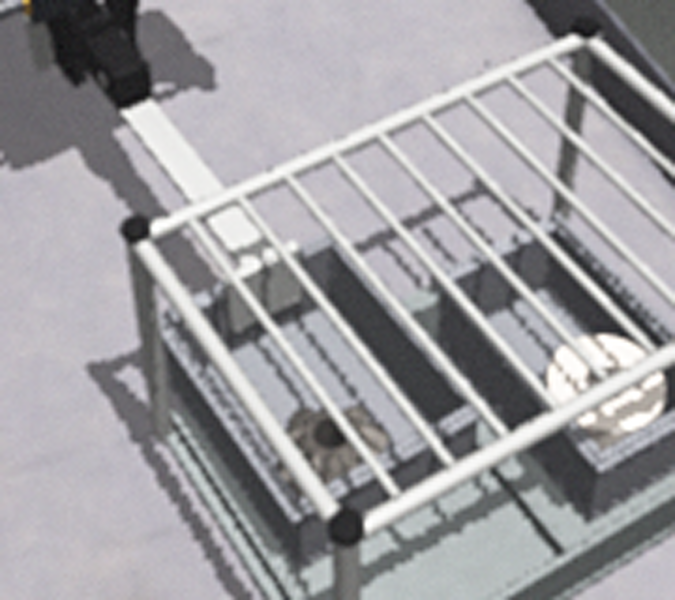

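View pics/t5.png

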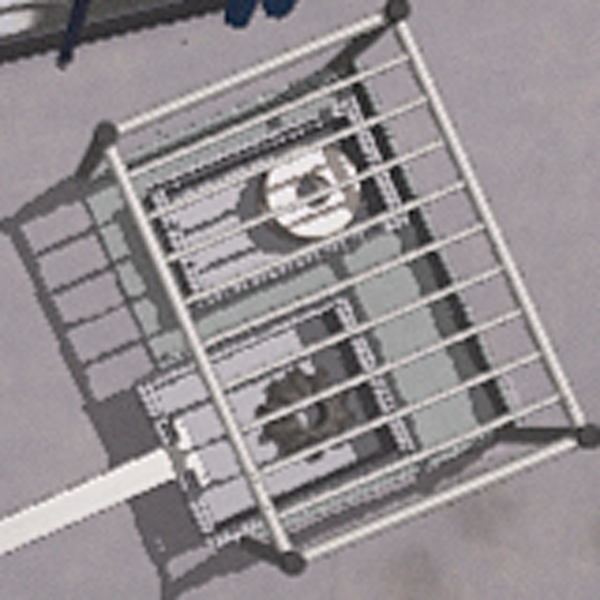

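```bash
python3 - <<'E'
from h import *
T=lambda x,y:(340+x/3.75,120+y/3.75);S=lambda x,y:(240+x/3.75,180+y/3.75)
u=np.array([.421,-.907]);v=np.array([.907,.421])
O=np.array([.556,-.3333])-.006*u
def r(k,X): d=X[:2]-O;print(k,X,"rack",d@u,d@v)
for k,q in [("f hi",(140,388)),("f lo",(205,540)),("b hi",(345,298)),("b lo",(408,450))]: r(k,plane("top",*T(*q),.056))
for k,q in [("side f lo outer",(160,312)),("side f hi",(315,242)),("side b hi",(478,405)),("side b lo",(305,515))]: r(k,plane("side",*S(*q),.056))
r("blade",plane("top",*T(190,450),.071))
s,p,R=pose();r("tcp",p)
E
```

```text
f hi [ 0.534  -0.3137  0.056 ] rack -0.021013490934503793 -0.011675750672133198
f lo [ 0.4501 -0.3519  0.056 ] rack -0.021739517128685666 -0.10381899722198544
b hi [ 0.5879 -0.4274  0.056 ] rack 0.10475870814774466 -0.01067282365068574
b lo [ 0.5037 -0.4638  0.056 ] rack 0.10235212880098171 -0.10235565502564757
side f lo outer [ 0.4539 -0.3504  0.056 ] rack -0.021470793604769296 -0.09979592151792795
side f hi [ 0.5312 -0.3167  0.056 ] rack -0.019455642997739057 -0.015520023286732134
side b hi [ 0.5912 -0.4208  0.056 ] rack 0.10022166582303531 -0.004896239934437351
side b lo [ 0.509  -0.4655  0.056 ] rack 0.10611371894867536 -0.098249243102694
blade [ 0.5003 -0.3404  0.071 ] rack -0.011015754182347388 -0.05348541257331263
tcp [ 0.426  -0.181   0.0664] rack -0.18686075502523036 -0.053828316259907125
```

jog_arm --plan '[[[0,0,4,0,0,0,1],[0,0,5,0,0,0,1],[0,0,5,0,0,0,1],[0,0,5,0,0,0,1],[0,0,4,0,0,0,1]]]'

```text
clock: 8.53
eef_pos: [0.4166, -0.1604, 0.0665]
tcp_rot: [0.379, -0.597, 0.379, 0.597]
wrist_force: [-0.2, -1.6, -2.6]
width: 0.0217
```

jog_arm --plan '[[[0,0,0,0,0,0,1],[0,0,0,0,0,0,1]]]'

```text
clock: 8.7
eef_pos: [0.4162, -0.1601, 0.0665]
tcp_rot: [0.379, -0.596, 0.379, 0.598]
wrist_force: [0.5, 0.0, -2.1]
width: 0.022
```

```bash
python3 - <<'E'
from h import *
c={n:ctrl.camera(n)["frame"][:,:,::-1] for n in("side","top")}
cv2.imwrite("pics/s6.png",cv2.resize(c["side"][180:340,240:420],(675,600),interpolation=cv2.INTER_CUBIC))
cv2.imwrite("pics/t6.png",cv2.resize(c["top"][120:280,340:500],(600,600),interpolation=cv2.INTER_CUBIC))
s,p,R=pose();print(p,s["wrist_force"],s["width"])
E
```

```text
[ 0.4166 -0.1606  0.0665] [-0.4547 -0.3336 -1.5918] 0.02158257507525438
```

View pics/s6.png

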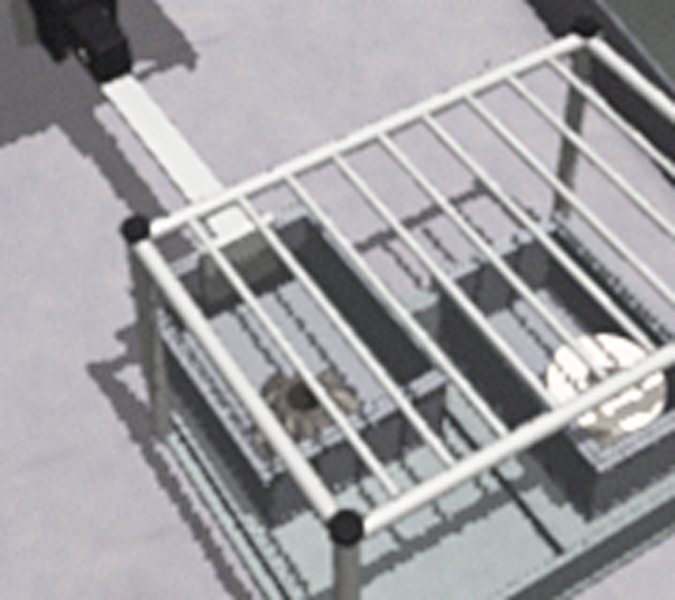

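View pics/t6.png

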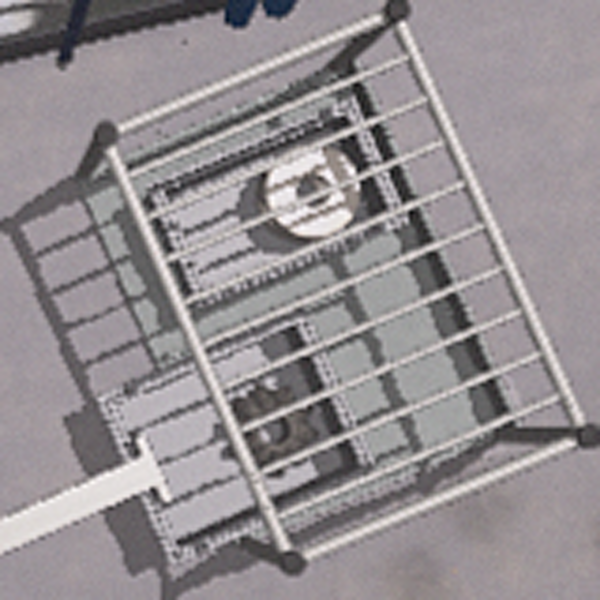

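jog_arm --plan '[[[0,0,-4,0,0,0,1],[0,0,-4,0,0,0,1],[-12,0,0,0,0,0,1],[-20,0,0,0,0,0,1],[-20,0,0,0,0,0,1]]]'

```text
clock: 9.22
eef_pos: [0.4201, -0.1685, 0.1186]
tcp_rot: [0.379, -0.596, 0.379, 0.597]
wrist_force: [0.6, -1.0, -1.4]
width: 0.0216
```

jog_arm --plan '[[[-5,0,0,0,0,0,1],[0,0,0,0,0,0,1]]]'

```text
clock: 9.38
eef_pos: [0.4216, -0.1694, 0.1247]
tcp_rot: [-0.379, 0.598, -0.379, -0.595]
wrist_force: [-0.0, 0.0, -2.6]
width: 0.0215
```

```bash
python3 - <<'E'
from h import *
c={n:ctrl.camera(n)["frame"][:,:,::-1] for n in("side","top")}
a=cv2.resize(c["side"][180:340,240:420],(450,400),interpolation=cv2.INTER_CUBIC)
b=cv2.resize(c["top"][140:280,350:470],(343,400),interpolation=cv2.INTER_CUBIC)
cv2.imwrite("pics/z7.png",np.hstack([a,b]))
T=lambda x,y:(340+x/3.75,120+y/3.75)
u=np.array([.421,-.907]);v=np.array([.907,.421])
O=np.array([.556,-.3333])-.006*u
def r(k,X): d=X[:2]-O;print(k,X,"rack",d@u,d@v)
for k,q in [("f hi",(103,400)),("f lo",(172,567))]: r(k,plane("top",*T(*q),.056))
plan([.42,-.05,.13],-65)
E
```

```text
f hi [ 0.5267 -0.2931  0.056 ] rack -0.04276985507800523 -0.00967153141486923
f lo [ 0.4346 -0.3338  0.056 ] rack -0.04467894793088461 -0.11035728206901883
clk 9.4833 p [ 0.4202 -0.1684  0.1232] w 0.0219 F [-0.0224 -0.5719 -2.3905] j [-0.6288  0.4703  1.9512  0.      0.7204  2.0745]
shift now-axes [ -6.7914 -50.0208 107.2912] turn [ 0.002   0.0003 -0.0001] shift in goal axes [ -6.8153 -49.8094 107.388 ] k -90
tool axes xyz cols
 [[-0.0002 -0.9055 -0.4244]
 [ 0.0002 -0.4244  0.9055]
 [-1.      0.0001  0.0003]]
```

View pics/z7.png

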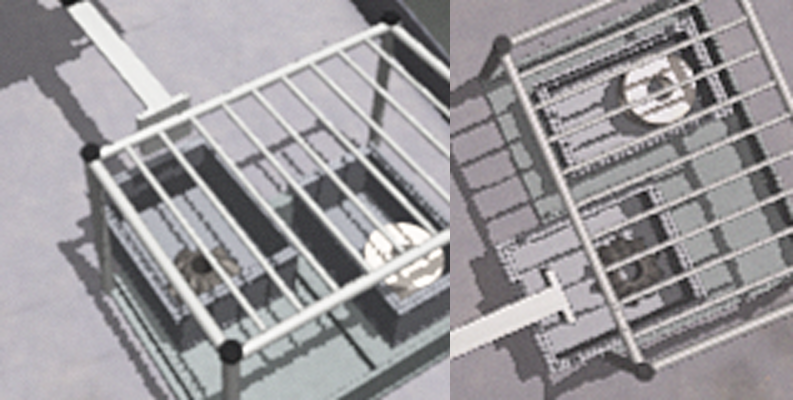

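jog_arm --plan '[[[0,0,20,0,0,0,1],[0,0,30,0,0,0,1],[0,-12,28,0,0,0,1],[0,-20,20,0,0,0,1],[0,-18,10,0,0,0,1]]]'

```text
clock: 9.9
eef_pos: [0.4165, -0.0464, 0.1222]
tcp_rot: [0.379, -0.594, 0.38, 0.599]
wrist_force: [0.1, -0.8, -1.8]
width: 0.0214
```

jog_arm --plan '[[[0,0,0,0,0,0,1],[20,0,0,0,0,0,1],[25,0,0,0,0,0,1],[25,0,0,0,0,0,1],[0,0,0,0,0,0,1]]]'

```text
clock: 10.32
eef_pos: [0.417, -0.0488, 0.0497]
tcp_rot: [0.379, -0.593, 0.38, 0.6]
wrist_force: [-1.2, 0.1, -2.7]
width: 0.0218
```

```bash
python3 - <<'E'
from h import *
c={n:ctrl.camera(n)["frame"][:,:,::-1] for n in("side","top")}
a=cv2.resize(c["side"][120:280,230:410],(450,400),interpolation=cv2.INTER_CUBIC)
b=cv2.resize(c["top"][170:310,250:370],(343,400),interpolation=cv2.INTER_CUBIC)
cv2.imwrite("pics/z8.png",np.hstack([a,b]))
plan([.42,-.05,.035],-65)
E
```

```text
clk 10.4167 p [ 0.4186 -0.0493  0.0525] w 0.0213 F [ 0.091  -0.0601 -2.4114] j [-0.3837  0.6016  2.0712 -0.0002  0.473   2.32  ]
shift now-axes [17.5011 -0.995  -1.2424] turn [ 0.0017  0.003  -0.0029] shift in goal axes [17.5077 -0.9459 -1.1876] k -90
tool axes xyz cols
 [[-0.0039 -0.9056 -0.4242]
 [ 0.0015 -0.4242  0.9056]
 [-1.      0.0029  0.003 ]]
```

View pics/z8.png

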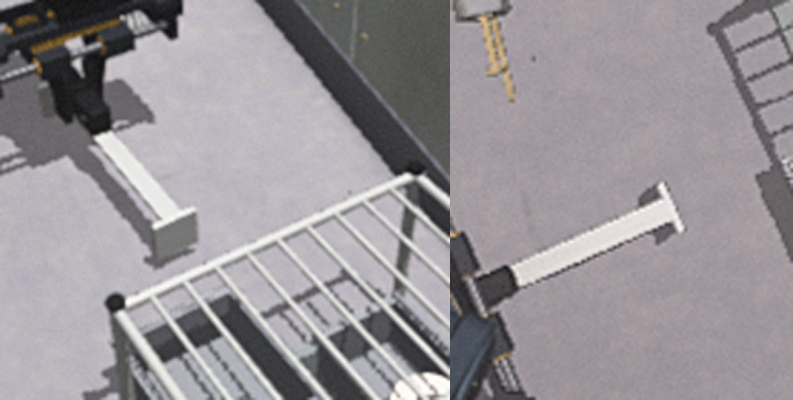

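jog_arm --plan '[[[8,0,0,0,0,0,1],[6,0,0,0,0,0,1],[2,0,0,0,0,0,1],[0,0,0,0,0,0,1],[0,0,0,0,0,0,1]]]'

```text
clock: 10.83
eef_pos: [0.42, -0.0494, 0.0379]
tcp_rot: [-0.379, 0.597, -0.379, -0.597]
wrist_force: [-0.9, 0.7, -2.4]
width: 0.0214
```

jog_arm --plan '[[[1,0,0,0,0,0,1],[1,0,0,0,0,0,1],[0,0,0,0,0,0,1],[0,0,0,0,0,0,1]]]'

```text
clock: 11.17
eef_pos: [0.4199, -0.0493, 0.0357]
tcp_rot: [-0.379, 0.597, -0.379, -0.597]
wrist_force: [1.0, 0.5, -2.1]
width: 0.0215
```

jog_arm --plan '[[[1,0,0,0,0,0,1],[0.5,0,0,0,0,0,1],[0,0,0,0,0,0,1],[0,0,0,0,0,0,1]]]'

```text
clock: 11.5
eef_pos: [0.4199, -0.0493, 0.0342]
tcp_rot: [-0.379, 0.597, -0.379, -0.597]
wrist_force: [-0.0, 0.4, 1.0]
width: 0.0217
```

```bash
python3 - <<'E'
from h import *
s,p,R=pose();print(p,s["wrist_force"],s["ft_torque"])
c={n:ctrl.camera(n)["frame"][:,:,::-1] for n in("side","top")}
cv2.imwrite("pics/z9.png",cv2.resize(c["side"][120:250,230:330],(615,600)[:2],interpolation=cv2.INTER_CUBIC))
E
```

```text
[ 0.4199 -0.0493  0.0342] [-0.0219  0.3625  1.0393] [0.1909 0.0827 0.0044]
```

View pics/z9.png

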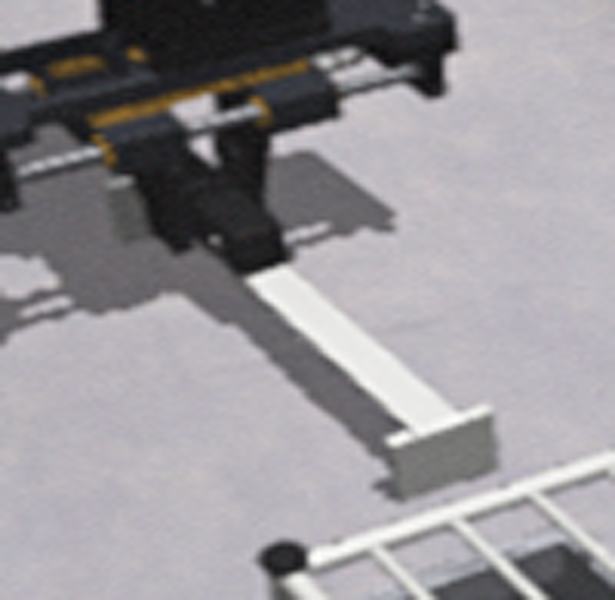

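Contact with the bench is felt (wrist force z went from −2.4 to +1.0 N) and both feet are down. Release slowly.

jog_arm --plan '[[[0,0,0,0,0,0,0.4],[0,0,0,0,0,0,0.2],[0,0,0,0,0,0,0],[0,0,0,0,0,0,-0.3],[0,0,0,0,0,0,-1]]]' --squeeze 10

```text
clock: 12.02
eef_pos: [0.4198, -0.0493, 0.034]
tcp_rot: [0.379, -0.597, 0.379, 0.597]
wrist_force: [0.1, 0.6, 0.8]
width: 0.0452
```

jog_arm --plan '[[[0,0,0,0,0,0,-1],[0,0,0,0,0,0,-1],[0,0,0,0,0,0,-1],[0,0,0,0,0,0,-1],[0,0,0,0,0,0,-1]]]'

```text
clock: 12.43
eef_pos: [0.4198, -0.0493, 0.0341]
tcp_rot: [0.379, -0.597, 0.379, 0.597]
wrist_force: [0.2, -0.5, 0.3]
width: 0.078
```

jog_arm --plan '[[[0,0,0,0,0,0,-1],[0,0,0,0,0,0,-1],[-10,0,0,0,0,0,-1],[-20,0,0,0,0,0,-1],[-30,0,0,0,0,0,-1]]]'

```text
clock: 12.85
eef_pos: [0.4183, -0.0488, 0.0932]
tcp_rot: [0.379, -0.595, 0.38, 0.599]
wrist_force: [1.3, -0.4, -0.7]
width: 0.087
```

jog_arm --plan '[[[-30,0,0,0,0,0,-1],[-30,0,0,0,0,0,-1],[-20,0,0,0,0,0,-1],[0,0,0,0,0,0,-1],[0,0,0,0,0,0,-1]]]'

```text
clock: 13.27
eef_pos: [0.4203, -0.0495, 0.1749]
tcp_rot: [-0.379, 0.598, -0.379, -0.596]
wrist_force: [0.1, 0.4, -0.2]
width: 0.0872
```

```bash
python3 - <<'E'
from h import *
s,p,R=pose();print(p,s["width"],s["clock"])
c={n:ctrl.camera(n)["frame"][:,:,::-1] for n in("side","top")}
cv2.imwrite("pics/sA.png",cv2.resize(c["side"][120:350,220:480],(678,600),interpolation=cv2.INTER_CUBIC))
cv2.imwrite("pics/tA.png",cv2.resize(c["top"][110:290,250:500],(800,576),interpolation=cv2.INTER_CUBIC))
E
```

```text
[ 0.4203 -0.0495  0.1749] 0.08724694257372 13.2667
```

View pics/sA.png

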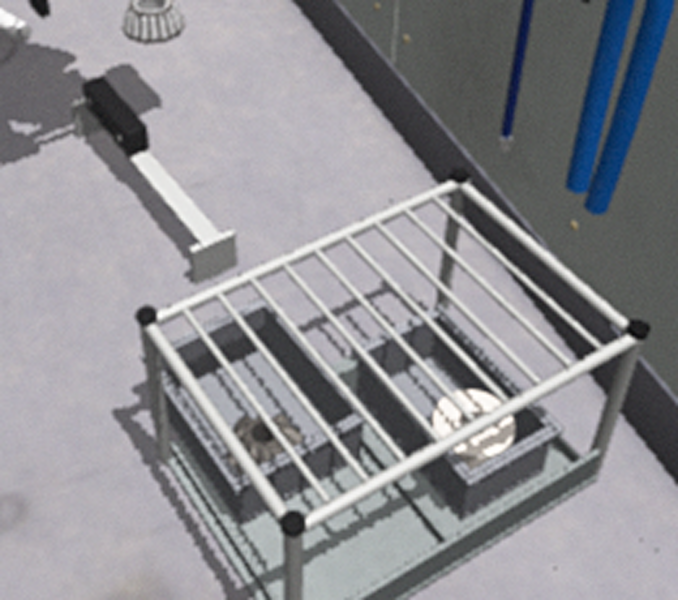

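View pics/tA.png

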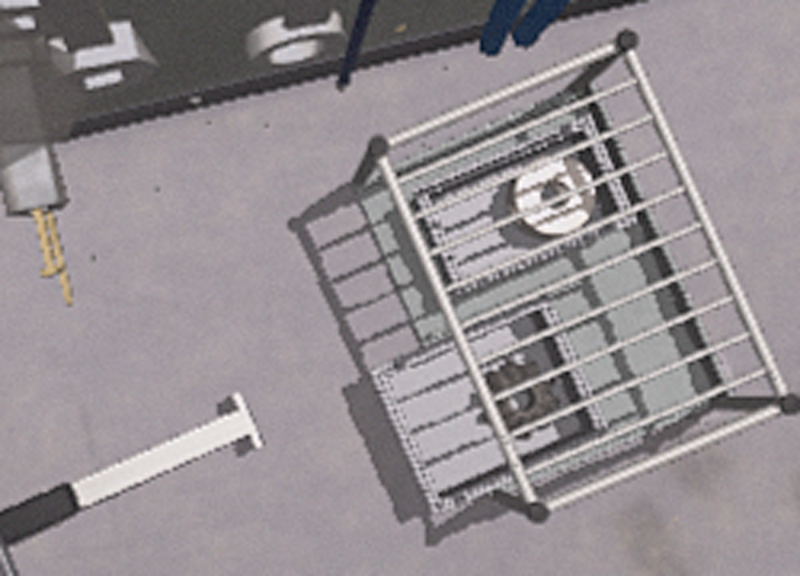

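```bash
python3 - <<'E'
from h import *
T=lambda x,y:(250+x/3.2,110+y/3.2);S=lambda x,y:(220+x/2.608,120+y/2.608)
u=np.array([.421,-.907]);v=np.array([.907,.421]);O=np.array([.556,-.3333])-.006*u
def r(k,X): d=X[:2]-O;print(k,X,"rack",d@u,d@v)
for q in [(375,370),(437,520)]: r("front",plane("top",*T(*q),.056))
r("n front hi",plane("top",*T(412,190),.056))
print("blade top",tri(S(190,247),T(260,446)),tri(S(235,233),T(237,395)))
E
```

```text
front [ 0.5289 -0.2925  0.056 ] rack -0.042432664084548384 -0.007427996385419176
front [ 0.4319 -0.3353  0.056 ] rack -0.04442944357055404 -0.11340913061411176
n front hi [ 0.6487 -0.3141  0.056 ] rack 0.027641963676027195 0.09217834816819444
blade top (array([ 0.4778, -0.2184,  0.0437]), [np.float64(0.0016220753545760093), np.float64(0.0016220753545760093)]) (array([ 0.5128, -0.2022,  0.0389]), [np.float64(0.0031153320063898615), np.float64(0.0031153320063898636)])
```

Front flange is at about −43 mm, so the wall is at about −39 mm. The blade top sits at about 40 mm, so the hook is standing. Handing in.

```bash
python3 -c "
from bench import ctrl
print(ctrl.hand_in())"
```

```text
the job is handed in; nothing more can be done
None
```

I hooked the wide tote, dragged it straight forward, unhooked, and stood the hook back on its feet on the bench. I handed in at about 13.4 s; no verdict was reported.

**Tote position:** In the top view after the hook was set down, the tote's front flange was 42–44 mm out, which puts its front wall about 39 mm beyond the rack's edge. Its front line read about 1° off square to the rack.

**Hook:** It stands about 110 mm in front of the tote. Its two blade-top corners triangulated to 39 and 44 mm against an expected 39 mm. The views missed each other there by up to 3 mm, so I put the difference down to measurement error.

**Narrow tote:** In the first and last pictures it read within about 4 mm of the same place, which is measurement noise. The gripper never came near either tote.

**Disagreement:** Before the drag, the two cameras differed by roughly 10 mm on where the wide tote's front rim was. The side view was obscured by the wire roof, so I went by the top view. During the drag, the two views agreed on the front rim to about 2 mm.

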